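Shut the tool chest and lock its barrel bolt

TASK

Lock up the tool chest by pushing only: push its lid down shut, push the bolt by its black knob all the way along the slot into the keeper on the lid, then push the knob over sideways and fully down into the locking notch, so that the bolt cannot slide back. Push gently with the fingertips or the outside of the fingers; do not take the knob between the fingers or force it, do not lift the lid, and leave the tape measure, the green box, the sanding block and the chisel where they are.

Things in the scene. Friction and masses are not known exactly. Their poses are not given: they have to be found in the camera images.
- chest: Wooden tool chest, 260 mm (its x) by 340 mm (its y), top 140 mm above the bench; it does not move. Origin: centre of its underside; z up, x to its back, y to its left end. The left half of the top (y 0 to 170 mm) is a fixed deck with a steel barrel bolt; the right half (y -170 to -2 mm) is a hinged lid. A tape measure and a green box lie on the deck, 30 mm or more from the barrel's axis.
- notch (a point): Mouth of the locking notch: on the barrel's front (-x) side, at chest x = -12.5 mm, y = 37 mm, 155.5 mm above the bench (height of the barrel's axis). The barrel, 25 mm thick, lies along y from y = 18 to 102 mm at x = 0, its top 168 mm above the bench. Its L-shaped slot runs along the top and, at the lid end, turns the corner down the front side into this notch. Same axes as the chest.
- lid (a joint): Angle of the lid, rad: 0 shut, positive with its free edge (in the middle of the chest) raised. It hinges about the chest's right end, a line along x at y = -170 mm, 140 mm above the bench. The hinge is stiff: the lid stays where it is left, and a few newtons down near its free edge shut it. It starts at 0.35 to 0.7.
- lid_edge (a point): Middle of the lid's free edge on its top face, 168 mm from the hinge line. The keeper, a steel staple 27 mm wide and 29 mm high above the lid's top, stands 11 to 23 mm in from this edge in the middle of the lid; further in, the lid is bare wood apart from flat hinges.
- bolt (a joint): Travel of the bolt, m: 0 drawn back, 0.045 fully home, at its end stop, with its nose through the keeper. It grows as the knob moves towards the chest's -y (towards the lid). It rubs with about 2 N. The bolt can go through the keeper only when the lid is shut.
- knob (a joint): Turn of the knob (and bolt) about the barrel's axis, rad: 0 upright, 1.30 fully down in the notch, lying towards the chest's -x side. The slot lets it turn beyond about 0.25 only when the bolt is within 2 mm of fully home. Rubbing holds it where it is left; about 1 N on the ball turns it. It starts upright within 0.1.
- knob_ball (a point): Centre of the black ball knob, 20 mm in diameter, 36 mm from the barrel's axis on an 8 mm stem: upright, 191.5 mm above the bench, 23.5 mm above the top of the barrel. In the chest's frame it stands at x = 0, y = 82 mm less the bolt's travel, when upright. Push it gently: 5 to 10 N do, over 40 N is forcing it.
- tape: Black and orange tape measure, 71 x 87 x 36 mm, loose on the deck behind the bolt; leave alone. Origin under its middle.
- bits: Small green box, 51 x 76 x 50 mm, loose on the deck in front of the bolt's far end; leave alone. Origin: centre of its underside.
- sander: Brown sanding block, 64 x 107 x 31 mm, on the bench to the right of the chest; leave alone. Origin: centre of its underside.
- chisel: Chisel with a red handle, 240 mm long, on the bench to the left of the chest; leave alone. Origin under its middle.

How it is judged (in metres and radians):
On the way, in this order (a step that is already met when the one before it is completed fails the run):
1. the lid is pushed shut while the bolt is still drawn back (value of joint lid below 0.02 rad and value of joint bolt below 0.03 m), for 0.1 s.
2. the bolt is pushed home into the keeper (value of joint bolt above 0.04 m and value of joint lid below 0.02 rad), for 0.05 s.
At the end, for the whole second after the job is handed in: The lid is shut (within 0.02 rad), the bolt is home in the keeper (within 5 mm of its full 45 mm travel), its knob is turned down into the notch (at least 1.1 of 1.30 rad), and the tape measure, green box, sanding block and chisel are within 20 mm of where they were (all of step 2 and value of joint knob above 1.1 rad and distance of each of tape, bits, sander, chisel from where it was at the start of the episode below 0.02 m); the robot touches nothing.
It fails at once if the lid is lifted instead of pushed down (value of joint lid above 0.85 rad).
It fails at once if a bystander is shifted or carried (distance of any of tape, bits, sander, chisel from where it was at the start of the episode above 0.03 m).
It fails at once if the knob is taken between the fingers (distance between the grasp point and knob_ball below 0.016 m and contact force between the fingers and knob above 1 N).
It fails at once if the knob is squeezed or forced with over 40 N (contact force between the fingers and knob above 40 N).
It also fails if it takes over 53 s, if anything falls off the work surface, if the arm or the gripper's body presses on something with over 40 N, if the wrist force passes 120 N, or if a joint passes its speed limit or range.

ROBOT

A 6-joint arm with a two-finger parallel gripper is mounted at the origin on a cart in front of the work surface, level with it; the furniture and walls round the work are solid. World frame = base frame: x ahead of the robot, y to its left, z up, the work surface at z = 0. Lengths are in m, angles in degrees, forces in N, time in s.
With the tool pointing down it reaches from about 0.375 to 0.9 m from the base axis. Payload 3.1 kg.
Tool frame: the origin (TCP) lies at the very end of the fingers, on their centre line; the grasp point (between the pads) lies 19 mm behind it; x points along the fingers, z is the direction in which the jaws open and shut, and the axes are right-handed (so a half turn about x gives the same grasp; the last joint's range is limited). The gripper opens to 87 mm and grips with 3 to 60 N. Pads are 19 mm wide; open, the fingers measure 117 mm over their backs; the gripper's body (75 mm by 190 mm) begins 51 mm behind the grasp point.
Start: joints at [61.908, 30.224, 82.088, -0, 67.689, -10.227], TCP at [0.192, 0.595, 0.193] pointing down, gripper open.
Joint ranges: [-176.69, 176.69], [-43.24, 126.21], [12.49, 139.97], [-82, 262], [0, 151.66], [-163.58, 163.58]. Speed limits (degrees/s): [159.86, 159.86, 180, 180, 180, 180].

INTERFACE

Orientations are given as a 3x3 rotation matrix whose columns are the frame's x, y, z axes.
In Python, from rig import bot gives the robot as it stands.
- The arm moves only by the tool send_rows, never from a script. Its arguments are lists of equal length, an entry for each row: "fingers": the opening, from 0 (shut) to 1 (fully open); "dp": the shift along the world's x, y, z in mm, a list of three; "turn": the turn, a rotation vector about the world's x, y, z in rad, a list of three. In form: {"fingers": [fingers, ...], "dp": [[tx, ty, tz], ...], "turn": [[rx, ry, rz], ...]}. A call has 1 to 10 rows; each row is the pose to reach, as a shift and turn from the pose measured when the call began; what a row does not reach only later rows make up. A row lasts 1/12 s, in which the tool goes at most 41.7 mm and 7.16 degrees, less where a joint would pass 70% of its speed; a pose out of reach is approached as far as the arm can. A call with a gripper value outside its range is refused whole. The fingers move at their own pace and stop on an object; the grip force is fixed at half the most. Time passes only in rows, so rows that repeat a pose let the fingers close. It gives the time, the measured TCP pose, the force and the opening at its end, in the units of the state.
- bot.read_state(): the state, without advancing time (a new reading comes with each control period).
- bot.capture(name): name is "scene" or "top"; returns a dict with "img" (480x640x3 uint8, blue, green, red), "z_map" (480x640 float32, m along the optical axis (not along the pixel's ray), 0 where there is no reading), "mtx" (3x3 intrinsics, pixels), "origin" and "orientation" of the camera in the world. Camera axes: x right, y up, looking along -z (the intrinsics and any distortion apply to the point x, -y, -z); pixel columns grow to the right and rows downward; lengths in m; the calibration is good to about 2 mm. A picture is of the moment at which its call begins.
- bot.hand_in(): hands the job in, once; it reports no verdict.
The state is a dict: "time_s": time; "joint_positions": joint angles; "qvel": joint speeds; "tau": joint torques, N m; "position": TCP position; "tcp_rot": TCP orientation; "force": force on the tool from outside, world axes, zero at the start; "moment": the same for the moment, N m; "opening": opening from 0.0 (shut) to 1.0 (fully open).
Only numpy, scipy, OpenCV 4.12 (cv2) and the standard library are available. Lean on these libraries where they do the work, as an engineer would, in place of code of your own. Each camera call takes 0.05 s, during which the arm holds its last target.

## Working session

There is one attempt and no reset: what is moved stays moved. The work goes in short steps, Python scripts to look and compute and a tool call to move; the robot and the scene stay as the last step left them, time stands still between calls to the robot, and variables do not carry over. Pictures are saved under pics/ and viewed, and the job is handed in when it is done.

Besides the shell and the picture viewer there is one more tool, called after "Emit:" as a command line: name --argument value ..., lists and objects as JSON in quotes. send_rows: Moves the arm, as the interface text tells. Its arguments: {"type":"object","properties":{"fingers":{"type":"array","items":{"type":"number"}},"dp":{"type":"array","items":{"type":"array","items":{"type":"number"}}},"turn":{"type":"array","items":{"type":"array","items":{"type":"number"}}}},"required":["fingers","dp","turn"]}

```bash
ls; mkdir -p pics; cat > h.py <<'E'
import numpy as np, cv2
from rig import bot
def cap(n,f):
    c=bot.capture(n); cv2.imwrite('pics/'+f,c['img']); np.savez(''+f[:-4]+'.npz',**c); return c
def pts(c):
    K=np.array(c['mtx']);z=c['z_map'];v,u=np.mgrid[0:480,0:640]
    P=np.stack([(u-K[0,2])/K[0,0]*z,-(v-K[1,2])/K[1,1]*z,-z],-1)
    return P@np.array(c['orientation']).T+np.array(c['origin'])
E
python3 - <<'E'
from h import *
for n in('scene','top'):
    c=cap(n,n+'0.png'); print({k:(v if k not in('img','z_map') else v.shape) for k,v in c.items()})
s=bot.read_state();print(s)
E
```

```text
pics
{'img': (480, 640, 3), 'z_map': (480, 640), 'mtx': array([[500.15607722,   0.        , 325.03132638],
       [  0.        , 500.15607722, 239.55434837],
       [  0.        ,   0.        ,   1.        ]]), 'origin': array([-0.05669084, -0.51871215,  0.85681118]), 'orientation': array([[ 0.70293949,  0.45593765, -0.54589095],
       [-0.71096824,  0.47202057, -0.5212684 ],
       [ 0.02000586,  0.75453127,  0.65595909]])}
{'img': (480, 640, 3), 'z_map': (480, 640), 'mtx': array([[560.84712559,   0.        , 328.16422392],
       [  0.        , 560.84712559, 238.7832287 ],
       [  0.        ,   0.        ,   1.        ]]), 'origin': array([0.27134549, 0.03647739, 1.42422816]), 'orientation': array([[ 0.07915146,  0.97453869, -0.20978414],
       [-0.99685782,  0.07803067, -0.01362755],
       [ 0.00308903,  0.2102036 ,  0.97765275]])}
{'time_s': 0.1, 'joint_positions': array([ 6.19081060e+01,  3.02739842e+01,  8.21490499e+01, -1.67498463e-03,
        6.76877669e+01, -1.02256926e+01]), 'qvel': array([ 0.06746043, -0.15485476, -0.10336103,  0.05066203,  0.02103499,
        0.00429182]), 'tau': array([ 6.77353328e-04, -4.40987206e+01, -1.77149981e+01,  6.35315641e-02,
        5.33780828e-02, -4.22223263e-05]), 'position': array([0.19137168, 0.59423542, 0.1916658 ]), 'tcp_rot': array([[-8.86762542e-04, -9.51778820e-01,  3.06783787e-01],
       [-1.71875890e-03,  3.06784905e-01,  9.51777320e-01],
       [-9.99998130e-01,  3.16713112e-04, -1.90792368e-03]]), 'force': array([ 0.29589379, -0.32005934,  0.45371415]), 'moment': array([-0.0459832 ,  0.00310804,  0.00660992]), 'opening': 0.9967560147888987}
```

View pics/scene0.png

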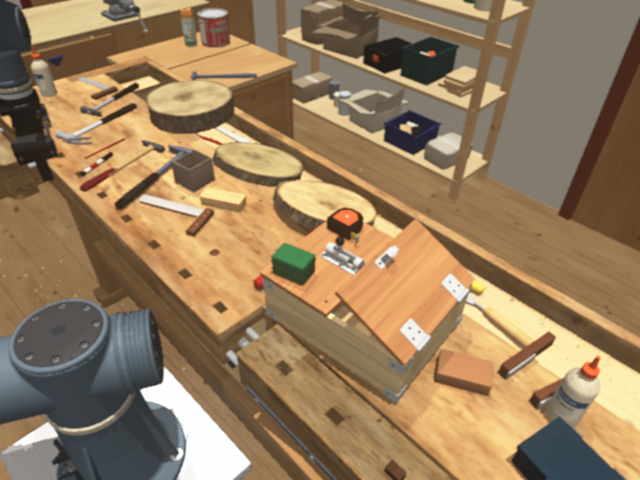

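View pics/top0.png

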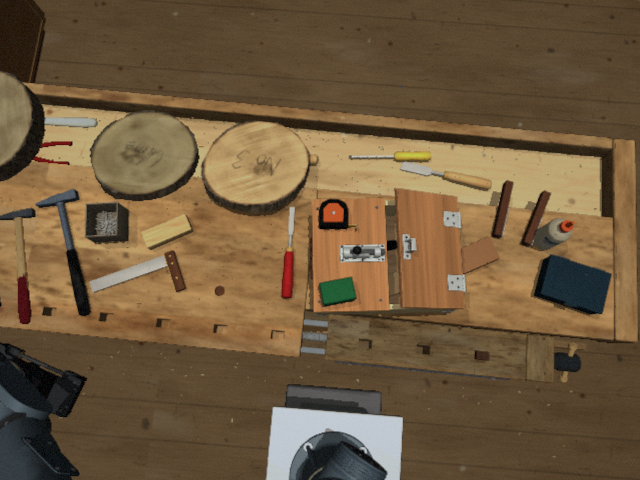

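The scene view shows the chest at about (370,300) with the lid ajar, and the bolt at (345,258). In the top view the deck spans about x 310–388, y 197–310, the knob is near (357,250), and the keeper is at (409,246). Next I'll measure these from depth.

```bash
python3 - <<'E'
from h import *
c=dict(np.load('top0.npz'));P=pts(c)
cv2.imwrite('pics/topz.png',cv2.resize(c['img'][180:330,290:510],None,fx=3.6,fy=3.6,interpolation=cv2.INTER_CUBIC))
d=dict(np.load('scene0.npz'));Q=pts(d)
cv2.imwrite('pics/scz.png',cv2.resize(d['img'][190:410,220:510],None,fx=2.7,fy=2.7,interpolation=cv2.INTER_CUBIC))
reg=np.zeros((480,640),bool);reg[180:330,295:395]=1
m=reg&(abs(P[...,2]-.14)<.006)
cnt=max(cv2.findContours(m.astype('u1')*255,cv2.RETR_EXTERNAL,cv2.CHAIN_APPROX_NONE)[0],key=cv2.contourArea)
cv,cu=cnt[:,0,1],cnt[:,0,0];X=P[cv,cu][:,:2].astype('f4')
r=cv2.minAreaRect(X);print('deck rect',r,cv2.boxPoints(r), np.median(P[m][:,2]))
# lid plane
reg[:]=0;reg[205:300,415:445]=1
L=P[reg];cen=L.mean(0);n=np.linalg.svd(L-cen,full_matrices=False)[2][2];n*=np.sign(n[2]);print('lid n',n,'angle',np.arccos(n[2]),cen)
for (u,v) in [(357,250),(397,190),(390,306),(409,246),(345,248),(463,198),(333,213),(337,290)]: print(u,v,P[v,u])
for nm,A,img,R in(('top',P,c['img'],(240,262,340,388)),('sc',Q,d['img'],(235,275,320,370))):
    a=A[R[0]:R[1],R[2]:R[3]];b=img[R[0]:R[1],R[2]:R[3]]
    k=(a[...,2]>.176)&(a[...,2]<.22);print(nm,k.sum(),a[k].mean(0) if k.any() else 0,a[k].max(0),a[k].min(0))
E
```

```text
deck rect ((0.517437219619751, 0.001644730567932129), (0.26897066831588745, 0.1742551326751709), 5.820794105529785) [[ 0.37480903  0.07468392]
 [ 0.39248157 -0.09867275]
 [ 0.6600654  -0.07139446]
 [ 0.6423929   0.10196221]] 0.14067795498290625
lid n [ 0.04242234 -0.97593192  0.21390942] angle 1.3552210537303604 [ 0.52560004 -0.17577001  0.18663642]
357 250 [ 0.51386667 -0.01241806  0.19929193]
397 190 [ 0.65357268 -0.09157627  0.21951717]
390 306 [ 0.40289857 -0.10014355  0.12762319]
409 246 [ 0.52892143 -0.12530686  0.21455179]
345 248 [0.52274948 0.01394601 0.16683668]
463 198 [ 0.73288854 -0.3029004  -0.05679373]
333 213 [0.60150483 0.04762582 0.17228172]
337 290 [0.42207173 0.02511068 0.19308276]
top 62 [ 0.51563891 -0.01261209  0.19874933] [ 0.52640507 -0.00326353  0.20455518] [ 0.50750554 -0.02156125  0.1903066 ]
sc 200 [ 0.48912985 -0.07260818  0.20493143] [ 0.52138201 -0.00656446  0.21701785] [ 0.44720436 -0.12736906  0.17669926]
```

View pics/topz.png

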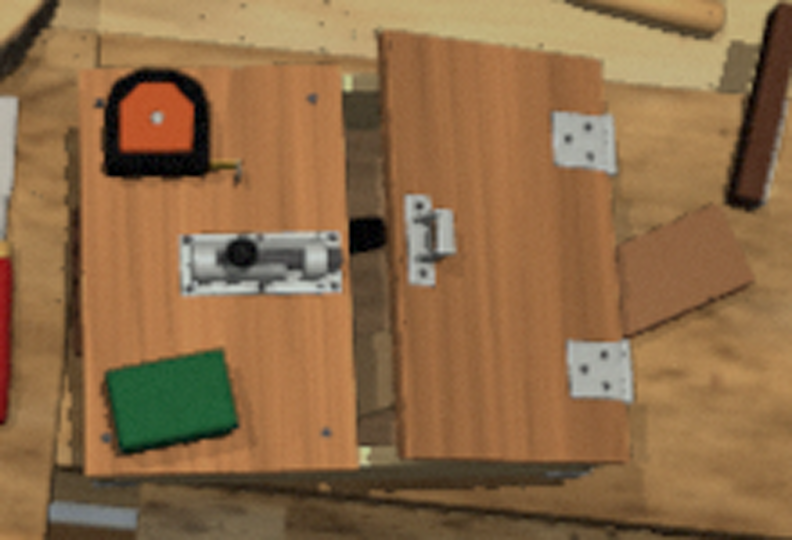

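View pics/scz.png

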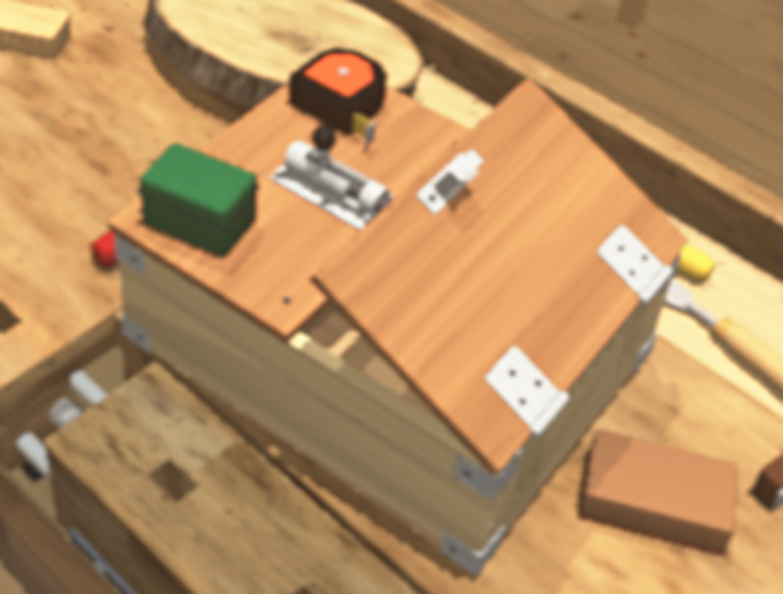

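```bash
python3 - <<'E'
from h import *
c=dict(np.load('top0.npz'));P=pts(c);ok=c['z_map']>0
# deck edges: per-pixel height 0.135..0.146, left and front edges and right edges via per row/col extremes, fitLine huber
m=ok&(abs(P[...,2]-.1405)<.005);m[:180]=0;m[330:]=0;m[:,:295]=0;m[:,395:]=0
def line(ps):
    vx,vy,x,y=cv2.fitLine(np.array(ps,'f4'),cv2.DIST_HUBER,0,1e-4,1e-4).ravel();return np.array([vx,vy]),np.array([x,y])
Lf=[];Rt=[];F=[];B=[]
for v in range(210,300):
    k=np.where(m[v])[0];
    if len(k): Lf.append(P[v,k[0]][:2]);Rt.append(P[v,k[-1]][:2])
for u in range(318,382):
    k=np.where(m[:,u])[0];F.append(P[k[-1],u][:2]);B.append(P[k[0],u][:2])
for n,l in zip('left right front back'.split(),(Lf,Rt,F,B)):
    d,p=line(l);print(n,d,p,'yaw',np.degrees(np.arctan2(d[1],d[0])))
# lid
g=np.zeros_like(ok);g[205:300,418:445]=1;g&=ok;L=P[g];med=np.median(L,0);L=L[np.linalg.norm(L-med,axis=1)<.15]
for _ in range(3):
    cen=L.mean(0);n=np.linalg.svd(L-cen,full_matrices=False)[2][2];n*=np.sign(n[2]);L=L[abs((L-cen)@n)<.004]
print('lid',n,np.arccos(n[2]),cen,len(L), 'yaw from n',np.degrees(np.arctan2(-n[0],n[1])))
# barrel + knob
b=ok&(P[...,2]>.159)&(P[...,2]<.173);b[:235]=0;b[275:]=0;b[:,:335]=0;b[:,391:]=0
B3=P[b];r=cv2.minAreaRect(B3[:,:2].astype('f4'));print('barrel',r,cv2.boxPoints(r))
k=ok&(P[...,2]>.18)&(P[...,2]<.21);k[:235]=0;k[275:]=0;k[:,:335]=0;k[:,380:]=0
# black ball by colour
gr=c['img'].max(2);q=gr<60;q[:235]=0;q[262:]=0;q[:,:345]=0;q[:,372:]=0
vv,uu=np.where(q);print('dark',len(uu),uu.mean(),vv.mean())
def ray(c,u,v,z):
    K=c['mtx'];d=np.array(c['orientation'])@np.array([(u-K[0,2])/K[0,0],-(v-K[1,2])/K[1,1],-1]);o=c['origin'];return o+d*(z-o[2])/d[2]
print('ball ray',ray(c,uu.mean(),vv.mean(),.1915))
s=dict(np.load('scene0.npz'));print('scene ball',ray(s,220+323/2.7,190+137/2.7,.1915))
E
```

```text
left [0.9945388  0.10436786] [0.5071533  0.08709318] yaw 5.990747
right [0.99531424 0.09669299] [ 0.5389241 -0.0821175] yaw 5.54877
front [ 0.10039371 -0.9949478 ] [ 0.38558978 -0.02097557] yaw -84.23815
back [ 0.09578275 -0.9954023 ] [0.64911723 0.01085858] yaw -84.503624
lid [ 0.04421848 -0.4557966   0.88898492] 0.47567259420820274 [ 0.52788509 -0.18051367  0.17840681] 2444 yaw from n -174.45886899098477
barrel ((0.5202412605285645, -0.031010806560516357), (0.024560580030083656, 0.09436837583780289), 6.144856929779053) [[ 0.5029808   0.01458777]
 [ 0.51308227 -0.07923841]
 [ 0.5375017  -0.07660939]
 [ 0.52740026  0.01721679]]
dark 67 357.1044776119403 250.47761194029852
ball ray [ 0.51434159 -0.01303672  0.1915    ]
scene ball [ 0.51564344 -0.01312425  0.1915    ]
```

Emit:
send_rows --fingers '[0,0,0,0,0,0,0,0,0,0]' --dp '[[0,0,40],[20,-20,80],[40,-50,110],[70,-80,110],[100,-110,110],[130,-140,110],[160,-170,110],[180,-205,110],[200,-240,110],[215,-275,110]]' --turn '[[0,0,0.05],[0,0,0.1],[0,0,0.15],[0,0,0.2],[0,0,0.25],[0,0,0.3],[0,0,0.35],[0,0,0.41],[0,0,0.41],[0,0,0.41]]'

```text
time_s: 0.93
position: [0.4051, 0.3229, 0.3013]
tcp_rot: [[-0.0, -0.995, -0.098], [-0.002, -0.098, 0.995], [-1.0, 0.0, -0.002]]
force: [0.7, 0.8, 0.5]
opening: 0.333
```

```bash
cat >> h.py <<'E'
yaw=np.radians(5.7);EX=np.array([np.cos(yaw),np.sin(yaw)]);EY=np.array([-EX[1],EX[0]]);O=.5145*EX-.1355*EY
def w(x,y): return np.round((O+x*EX/1e3+y*EY/1e3)*1e3,1)
def loc(p): q=np.array(p[:2])-O; return np.round([q@EX*1e3,q@EY*1e3,p[2]*1e3],1)
def st():
    s=bot.read_state();print('t',s['time_s'],'pos',np.round(s['position']*1e3,1),'chest',loc(s['position']),'F',np.round(s['force'],1),'jaw',np.round(s['tcp_rot'][:,2],3),'x',np.round(s['tcp_rot'][:,0],3),s['opening']);return s
E
python3 - <<'E'
from h import *
s=st();print('O',O)
for a in [(-50,-50),(0,108),(0,37)]:
    print(a,w(*a), w(*a)-s['position'][:2]*1e3)
E
```

```text
t 0.9333 pos [405.1 322.9 301.3] chest [-79.3 416.5 301.3] F [0.7 0.8 0.5] jaw [-0.098  0.995 -0.002] x [-0.    -0.002 -1.   ] 0.3328571751045918
O [ 0.52541392 -0.08373002]
(-50, -50) [ 480.6 -138.4] [  75.5135343  -461.27246626]
(0, 108) [514.7  23.7] [ 109.6135343  -299.17246626]
(0, 37) [521.7 -46.9] [ 116.6135343  -369.77246626]
```

Emit:
send_rows --fingers '[0,0,0,0,0,0,0,0,0,0]' --dp '[[10,-38,0],[20,-77,0],[30,-115,0],[40,-154,0],[48,-192,0],[55,-230,0],[60,-268,0],[65,-308,0],[70,-346,0],[75,-385,0]]' --turn '[[0,0,0],[0,0,0],[0,0,0],[0,0,0],[0,0,0],[0,0,0],[0,0,0],[0,0,0],[0,0,0],[0,0,0]]'

```text
time_s: 1.77
position: [0.4796, -0.0638, 0.301]
tcp_rot: [[-0.001, -0.995, -0.098], [-0.002, -0.098, 0.995], [-1.0, 0.001, -0.001]]
force: [-0.3, 0.1, 0.5]
opening: 0.004
```

Emit:
send_rows --fingers '[0,0,0,0,0,0,0,0,0,0]' --dp '[[0,-40,0],[0,-78,0],[0,-78,-20],[0,-78,-40],[0,-78,-60],[0,-78,-75],[0,-78,-85],[0,-78,-90],[0,-78,-95],[0,-78,-100]]' --turn '[[0,0,0],[0,0,0],[0,0,0],[0,0,0],[0,0,0],[0,0,0],[0,0,0],[0,0,0],[0,0,0],[0,0,0]]'

```text
time_s: 2.6
position: [0.4799, -0.142, 0.2009]
tcp_rot: [[-0.0, -0.995, -0.098], [-0.002, -0.098, 0.995], [-1.0, 0.0, -0.002]]
force: [0.4, -0.4, 0.6]
opening: 0.006
```

```bash
python3 - <<'E'
from h import *
st()
E
```

```text
t 2.6 pos [ 479.9 -142.   200.9] chest [-51.1 -53.4 200.9] F [ 0.4 -0.4  0.6] jaw [-0.098  0.995 -0.002] x [-0.    -0.002 -1.   ] 0.005520719306507911
```

Emit:
send_rows --fingers '[0,0,0,0,0,0,0,0,0,0]' --dp '[[0,0,-6],[0,0,-12],[0,0,-18],[0,0,-24],[0,0,-30],[0,0,-36],[0,0,-42],[0,0,-47],[0,0,-51],[0,0,-55]]' --turn '[[0,0,0],[0,0,0],[0,0,0],[0,0,0],[0,0,0],[0,0,0],[0,0,0],[0,0,0],[0,0,0],[0,0,0]]'

```text
time_s: 3.43
position: [0.4798, -0.1419, 0.1455]
tcp_rot: [[-0.0, -0.995, -0.098], [-0.002, -0.098, 0.995], [-1.0, 0.0, -0.002]]
force: [0.4, 0.7, 2.0]
opening: 0.003
```

Emit:
send_rows --fingers '[0,0,0,0,0]' --dp '[[0,0,-2],[0,0,-3.5],[0,0,-5],[0,0,-5.5],[0,0,-6]]' --turn '[[0,0,0],[0,0,0],[0,0,0],[0,0,0],[0,0,0]]'

```text
time_s: 3.85
position: [0.4798, -0.1418, 0.1395]
tcp_rot: [[-0.0, -0.995, -0.098], [-0.002, -0.098, 0.995], [-1.0, 0.001, -0.002]]
force: [-1.0, 1.1, 1.6]
opening: 0.008
```

```bash
python3 - <<'E'
from h import *
st()
E
```

```text
t 3.85 pos [ 479.8 -141.8  139.5] chest [-51.2 -53.2 139.5] F [-1.   1.1  1.6] jaw [-0.098  0.995 -0.002] x [-0.    -0.002 -1.   ] 0.007698748066134402
```

Emit:
send_rows --fingers '[0,0,0]' --dp '[[0,0,-0.7],[0,0,-1.4],[0,0,-2]]' --turn '[[0,0,0],[0,0,0],[0,0,0]]'

```text
time_s: 4.1
position: [0.4799, -0.1418, 0.1375]
tcp_rot: [[-0.0, -0.995, -0.098], [-0.002, -0.098, 0.995], [-1.0, 0.0, -0.002]]
force: [-0.0, 0.7, 2.1]
opening: 0.009
```

```bash
python3 - <<'E'
from h import *
st()
c=cap('scene','s1.png')
cv2.imwrite('pics/s1z.png',cv2.resize(c['img'][150:410,220:510],None,fx=2.3,fy=2.3,interpolation=cv2.INTER_CUBIC))
E
```

```text
t 4.1 pos [ 479.9 -141.8  137.5] chest [-51.1 -53.3 137.5] F [-0.   0.7  2.1] jaw [-0.098  0.995 -0.002] x [-0.    -0.002 -1.   ] 0.009337531858460226
```

View pics/s1z.png

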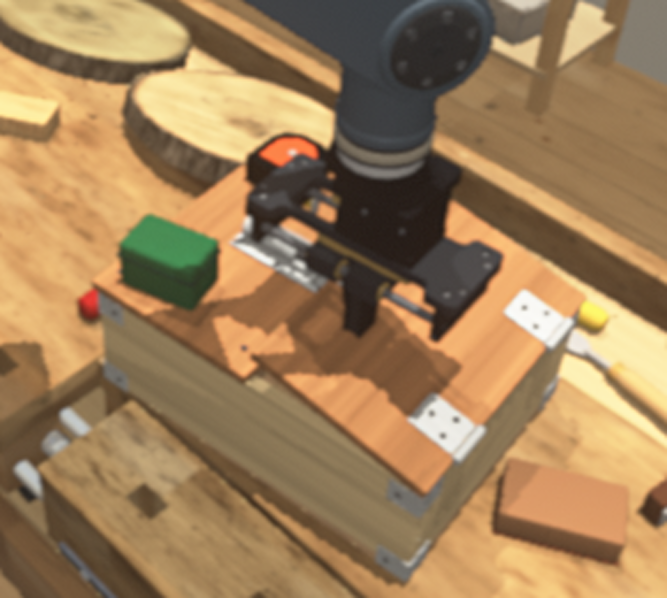

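The picture shows the lid nearly flat with the fingertips on it at about (360,330). The force hasn't risen yet, so I'll press further in small steps.

Emit:
send_rows --fingers '[0,0,0]' --dp '[[0,0,-0.8],[0,0,-1.6],[0,0,-2.4]]' --turn '[[0,0,0],[0,0,0],[0,0,0]]'

```text
time_s: 4.4
position: [0.4799, -0.1418, 0.135]
tcp_rot: [[-0.0, -0.995, -0.098], [-0.002, -0.098, 0.995], [-1.0, 0.0, -0.002]]
force: [-0.9, 0.7, 1.9]
opening: 0.007
```

```bash
python3 - <<'E'
from h import *
st()
for n in('top','scene'):
    c=cap(n,n+'2.png');P=pts(c);ok=c['z_map']>0
    q=P[...,:2]-O;x=q@EX;y=q@EY
    for nm,(a,b,e,f) in dict(lidFree=(-.12,-.09,-.04,-.012),lidHinge=(-.12,-.09,-.15,-.12),lidBack=(.06,.12,-.04,-.012),lidBackH=(.06,.12,-.12,-.09),deck=(-.12,-.08,.01,.06)).items():
        m=ok&(x>a)&(x<b)&(y>e)&(y<f)&(abs(P[...,2]-.15)<.05);print(n,nm,m.sum(),np.round(np.percentile(P[m][:,2],[10,50,90]),4) if m.any() else '')
E
```

```text
t 4.4 pos [ 479.9 -141.8  135. ] chest [-51.1 -53.2 135. ] F [-0.9  0.7  1.9] jaw [-0.098  0.995 -0.002] x [-0.    -0.002 -1.   ] 0.007354963190569531
top lidFree 0 
top lidHinge 12 [0.1436 0.1474 0.1523]
top lidBack 289 [0.1654 0.1691 0.1723]
top lidBackH 159 [0.15   0.1534 0.1577]
top deck 65 [0.1371 0.1405 0.1437]
scene lidFree 203 [0.1665 0.1692 0.1718]
scene lidHinge 255 [0.145  0.148  0.1508]
scene lidBack 4 [0.1654 0.1663 0.1671]
scene lidBackH 174 [0.1502 0.152  0.1546]
scene deck 386 [0.1391 0.1409 0.1425]
```

```bash
python3 - <<'E'
from h import *
c=dict(np.load('scene2.npz'));P=pts(c);q=P[...,:2]-O;x=q@EX*1e3;y=q@EY*1e3
cv2.imwrite('pics/s2z.png',cv2.resize(c['img'][230:330,320:440],None,fx=6,fy=6,interpolation=cv2.INTER_CUBIC))
dark=c['img'].max(2)<70
for v in range(262,304,3):
    for u in (372,376,380):
        print(u,v,np.round([x[v,u],y[v,u],P[v,u,2]*1e3],0),int(dark[v,u]),end=' | ')
    print()
E
```

```text
372 262 [-69. -49. 254.] 0 | 376 262 [-75. -60. 266.] 0 | 380 262 [-77. -69. 273.] 1 | 
372 265 [-69. -49. 247.] 1 | 376 265 [-76. -61. 260.] 1 | 380 265 [-76. -69. 265.] 0 | 
372 268 [-85. -60. 258.] 1 | 376 268 [-82. -66. 260.] 1 | 380 268 [-78. -71. 260.] 1 | 
372 271 [-88. -62. 255.] 1 | 376 271 [-87. -69. 258.] 1 | 380 271 [-83. -75. 259.] 1 | 
372 274 [-88. -62. 248.] 1 | 376 274 [-89. -71. 253.] 1 | 380 274 [-89. -79. 259.] 1 | 
372 277 [-90. -64. 243.] 1 | 376 277 [-88. -71. 245.] 1 | 380 277 [-88. -79. 251.] 1 | 
372 280 [-62. -49. 203.] 1 | 376 280 [-60. -56. 207.] 1 | 380 280 [-90. -80. 246.] 1 | 
372 283 [-62. -49. 196.] 1 | 376 283 [-61. -57. 200.] 1 | 380 283 [-62. -66. 207.] 1 | 
372 286 [-61. -50. 188.] 1 | 376 286 [-62. -59. 194.] 1 | 380 286 [-61. -66. 198.] 1 | 
372 289 [-61. -50. 180.] 1 | 376 289 [-63. -60. 189.] 1 | 380 289 [-53. -63. 183.] 1 | 
372 292 [-61. -51. 172.] 1 | 376 292 [-62. -60. 180.] 1 | 380 292 [-50. -62. 171.] 1 | 
372 295 [-61. -52. 164.] 0 | 376 295 [-62. -61. 172.] 1 | 380 295 [-50. -63. 163.] 0 | 
372 298 [-66. -56. 163.] 0 | 376 298 [-61. -61. 163.] 0 | 380 298 [-55. -66. 162.] 0 | 
372 301 [-72. -60. 164.] 0 | 376 301 [-66. -65. 162.] 0 | 380 301 [-59. -70. 159.] 0 |
```

View pics/s2z.png

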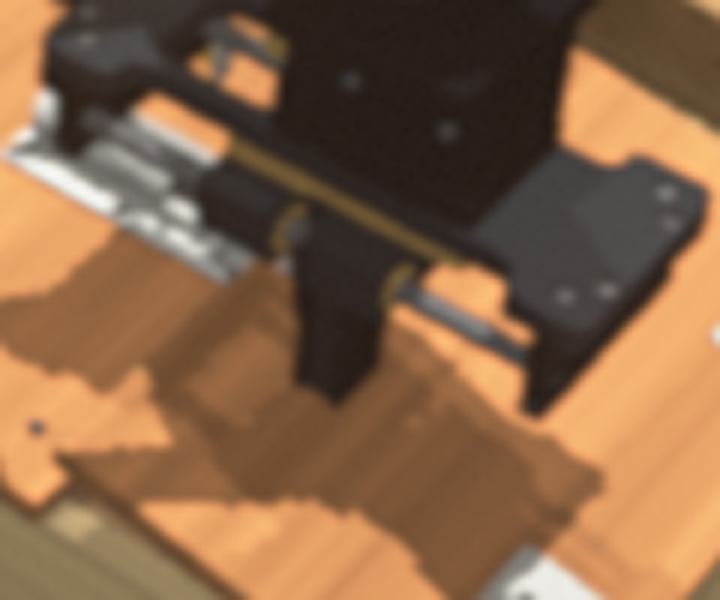

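View pics/top2.png

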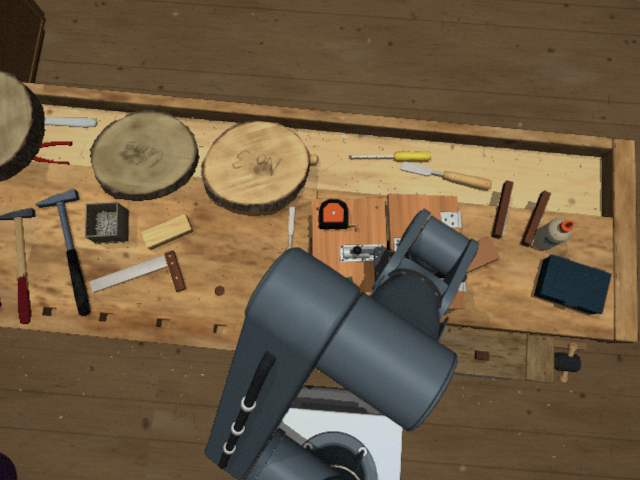

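Depth shows the lid still open by about 0.19 rad. The visible fingertips end at z≈163 mm, while the TCP reads 135 mm. I'll lift a little to see where the finger really ends.

Emit:
send_rows --fingers '[0,0,0,0]' --dp '[[0,0,15],[0,0,30],[0,0,45],[0,0,45]]' --turn '[[0,0,0],[0,0,0],[0,0,0],[0,0,0]]'

```text
time_s: 4.83
position: [0.4817, -0.143, 0.1821]
tcp_rot: [[0.005, -0.995, -0.098], [-0.005, -0.098, 0.995], [-1.0, -0.004, -0.005]]
force: [1.3, 0.1, 0.7]
opening: 0.005
```

```bash
python3 - <<'E'
from h import *
st()
c=cap('scene','s3.png');P=pts(c);q=P[...,:2]-O;x=q@EX*1e3;y=q@EY*1e3
cv2.imwrite('pics/s3z.png',cv2.resize(c['img'][200:330,320:450],None,fx=4.6,fy=4.6,interpolation=cv2.INTER_CUBIC))
ok=c['z_map']>0
for a,b,e,f in[(-.12,-.09,-.04,-.012),(-.12,-.09,-.15,-.12)]:
    m=ok&(x>a*1e3)&(x<b*1e3)&(y>e*1e3)&(y<f*1e3)&(abs(P[...,2]-.15)<.05);print(np.median(P[m][:,2]))
for v in range(250,304,4):
    for u in (368,372,376,380):
        print(u,v,np.round([x[v,u],y[v,u],P[v,u,2]*1e3],0),end=' | ')
    print()
E
```

```text
t 4.8333 pos [ 481.7 -143.   182.1] chest [-49.4 -54.7 182.1] F [1.3 0.1 0.7] jaw [-0.098  0.995 -0.005] x [ 0.005 -0.005 -1.   ] 0.005489930231887214
0.16916168761154055
0.14786583404167541
368 250 [-87. -49. 295.] | 372 250 [-83. -54. 296.] | 376 250 [-87. -64. 303.] | 380 250 [-84. -70. 305.] | 
368 254 [ 51.  34. 140.] | 372 254 [-60. -41. 262.] | 376 254 [-86. -65. 295.] | 380 254 [-88. -73. 301.] | 
368 258 [ 39.  26. 141.] | 372 258 [-63. -44. 257.] | 376 258 [-88. -66. 288.] | 380 258 [-88. -74. 292.] | 
368 262 [ 28.  18. 142.] | 372 262 [-62. -44. 246.] | 376 262 [-59. -51. 248.] | 380 262 [-57. -58. 251.] | 
368 266 [ 15.   9. 146.] | 372 266 [ -2. -10. 170.] | 376 266 [-60. -52. 239.] | 380 266 [-62. -62. 247.] | 
368 270 [-16. -10. 170.] | 372 270 [-14. -18. 174.] | 376 270 [-59. -53. 229.] | 380 270 [-60. -62. 236.] | 
368 274 [-28. -19. 174.] | 372 274 [-60. -46. 215.] | 376 274 [-58. -53. 219.] | 380 274 [-61. -63. 228.] | 
368 278 [-34. -23. 170.] | 372 278 [-29. -29. 171.] | 376 278 [-23. -34. 169.] | 380 278 [-64. -66. 221.] | 
368 282 [-41. -28. 168.] | 372 282 [-36. -34. 168.] | 376 282 [-31. -40. 168.] | 380 282 [-25. -45. 167.] | 
368 286 [-49. -34. 168.] | 372 286 [-42. -39. 165.] | 376 286 [-38. -45. 167.] | 380 286 [-32. -51. 165.] | 
368 290 [-57. -40. 167.] | 372 290 [-50. -44. 164.] | 376 290 [-47. -51. 166.] | 380 290 [-38. -55. 162.] | 
368 294 [-65. -45. 166.] | 372 294 [-60. -51. 166.] | 376 294 [-51. -55. 161.] | 380 294 [-48. -61. 163.] | 
368 298 [-71. -50. 164.] | 372 298 [-67. -56. 164.] | 376 298 [-61. -61. 163.] | 380 298 [-57. -67. 164.] | 
368 302 [-79. -55. 163.] | 372 302 [-75. -62. 165.] | 376 302 [-68. -66. 162.] | 380 302 [-64. -72. 162.] |
```

View pics/s3z.png

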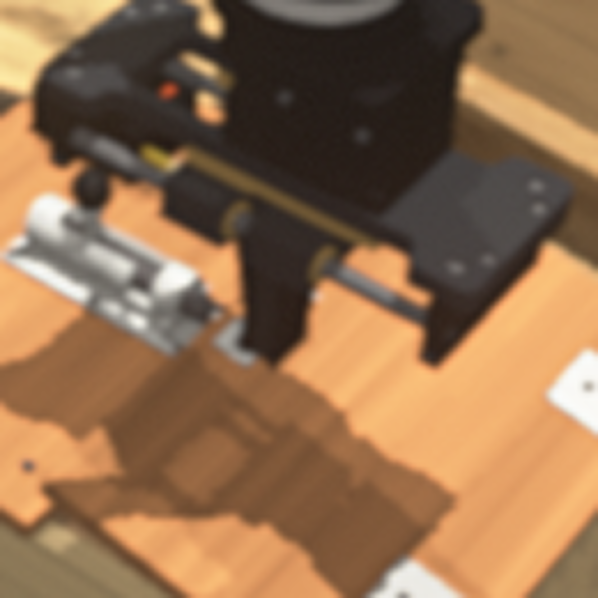

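With the lid left where it was, the fingertip at zoomed (275,360) ends about 30 mm above the reported TCP. Lateral position agrees. The lid contact heights give the same 30 mm, so I'll treat the real tip as TCP z + 30 mm, confirm that by contact, and stay slow.

Emit:
send_rows --fingers '[0,0,0,0,0,0,0,0,0,0]' --dp '[[0,-10,0],[0,-12,-15],[0,-12,-30],[0,-12,-40],[0,-12,-47],[0,-12,-52],[0,-12,-57],[0,-12,-61],[0,-12,-64],[0,-12,-66]]' --turn '[[0,0,0],[0,0,0],[0,0,0],[0,0,0],[0,0,0],[0,0,0],[0,0,0],[0,0,0],[0,0,0],[0,0,0]]'

```text
time_s: 5.72
position: [0.4808, -0.1545, 0.1147]
tcp_rot: [[0.003, -0.995, -0.098], [-0.004, -0.098, 0.995], [-1.0, -0.002, -0.004]]
force: [-0.6, 0.1, 1.9]
opening: 0.008
```

Emit:
send_rows --fingers '[0,0,0,0]' --dp '[[0,0,-1],[0,0,-2],[0,0,-3],[0,0,-4]]' --turn '[[0,0,0],[0,0,0],[0,0,0],[0,0,0]]'

```text
time_s: 6.05
position: [0.4809, -0.1545, 0.1108]
tcp_rot: [[0.003, -0.995, -0.098], [-0.004, -0.098, 0.995], [-1.0, -0.003, -0.004]]
force: [-0.5, 0.5, 1.4]
opening: 0.006
```

Emit:
send_rows --fingers '[0,0,0]' --dp '[[0,0,-0.8],[0,0,-1.6],[0,0,-2.4]]' --turn '[[0,0,0],[0,0,0],[0,0,0]]'

```text
time_s: 6.3
position: [0.4809, -0.1545, 0.1102]
tcp_rot: [[0.003, -0.995, -0.099], [-0.004, -0.099, 0.995], [-1.0, -0.003, -0.005]]
force: [-5.7, 2.9, 22.5]
opening: 0.002
```

Emit:
send_rows --fingers '[0,0,0]' --dp '[[0,0,-0.6],[0,0,-1.2],[0,0,-1.2]]' --turn '[[0,0,0],[0,0,0],[0,0,0]]'

```text
time_s: 6.55
position: [0.4819, -0.1551, 0.1104]
tcp_rot: [[0.006, -0.995, -0.099], [-0.006, -0.099, 0.995], [-1.0, -0.005, -0.006]]
force: [-1.2, 1.0, 10.0]
opening: -0.0
```

```bash
cat > lid.py <<'E'
from h import *
import sys
st()
c=cap('scene',sys.argv[1]);P=pts(c);q=P[...,:2]-O;x=q@EX;y=q@EY;ok=c['z_map']>0
for a,b,e,f in[(-.12,-.09,-.04,-.012),(-.12,-.09,-.15,-.12),(-.12,-.08,.01,.06)]:
    m=ok&(x>a)&(x<b)&(y>e)&(y<f)&(abs(P[...,2]-.15)<.05);print(np.median(P[m][:,2]))
E
python3 lid.py s4.png
```

```text
t 6.55 pos [ 481.9 -155.1  110.4] chest [-50.4 -66.7 110.4] F [-1.2  1.  10. ] jaw [-0.099  0.995 -0.006] x [ 0.006 -0.006 -1.   ] -0.00018076483828977335
0.1406704987552858
0.14051197672241594
0.1407725770960057
```

The lid is shut: free edge, hinge side and deck all read 140.6 mm, and the 10–22 N reaction came at TCP z 110 mm, which confirms the 30 mm offset. Next I move behind the knob.

Emit:
send_rows --fingers '[0,0,0,0,0,0,0,0,0,0]' --dp '[[0,0,40],[0,0,80],[0,0,120],[8,40,130],[16,80,130],[24,120,130],[31,150,130],[31,179,130],[31,179,130],[31,179,120]]' --turn '[[0,0,0],[0,0,0],[0,0,0],[0,0,0],[0,0,0],[0,0,0],[0,0,0],[0,0,0],[0,0,0],[0,0,0]]'

```text
time_s: 7.43
position: [0.5146, 0.0248, 0.2314]
tcp_rot: [[0.01, -0.995, -0.102], [-0.007, -0.102, 0.995], [-1.0, -0.01, -0.008]]
force: [0.3, -0.9, 0.2]
opening: 0.005
```

```bash
python3 lid.py s5.png; python3 - <<'E'
from h import *
c=dict(np.load('s5.npz'));cv2.imwrite('pics/s5z.png',cv2.resize(c['img'][160:320,280:440],None,fx=3.7,fy=3.7,interpolation=cv2.INTER_CUBIC))
E
```

```text
t 7.4333 pos [514.6  24.8 231.4] chest [  0.  109.1 231.4] F [ 0.3 -0.9  0.2] jaw [-0.102  0.995 -0.008] x [ 0.01  -0.007 -1.   ] 0.004800446311162901
0.14062805694314917
0.14078295755330195
0.14066646153252876
```

View pics/s5z.png

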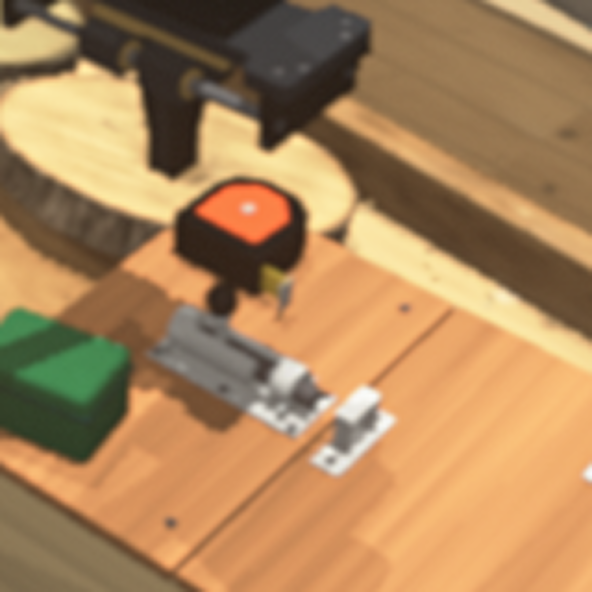

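The lid is flat with the seam closed, the knob stands at zoomed (220,298), and the keeper at (355,420) is in line with the bolt. The finger is up behind the knob, so I'll lower it.

Emit:
send_rows --fingers '[0,0,0,0,0]' --dp '[[-1,0,-20],[-1,0,-40],[-1,0,-60],[-1,0,-80],[-1,0,-80]]' --turn '[[0,0,0],[0,0,0],[0,0,0],[0,0,0],[0,0,0]]'

```text
time_s: 7.9
position: [0.5083, 0.0227, 0.1445]
tcp_rot: [[-0.004, -0.995, -0.098], [-0.005, -0.098, 0.995], [-1.0, 0.005, -0.005]]
force: [-1.9, 0.4, -0.0]
opening: 0.001
```

```bash
python3 lid.py s6.png; python3 - <<'E'
from h import *
c=dict(np.load('s6.npz'));cv2.imwrite('pics/s6z.png',cv2.resize(c['img'][160:320,280:440],None,fx=3.7,fy=3.7,interpolation=cv2.INTER_CUBIC))
E
```

```text
t 7.9 pos [508.3  22.7 144.5] chest [ -6.5 107.6 144.5] F [-1.9  0.4 -0. ] jaw [-0.098  0.995 -0.005] x [-0.004 -0.005 -1.   ] 0.0010245733122403186
0.14076748176005205
0.1407806905350409
0.1408278296215314
```

View pics/s6z.png

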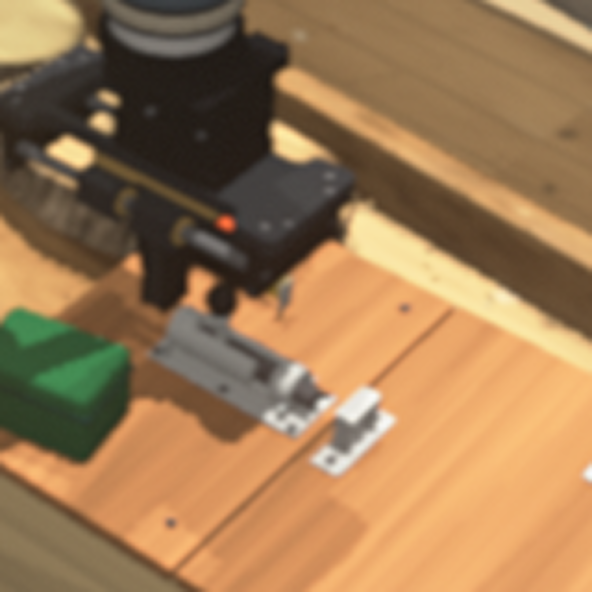

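The finger is down behind the knob (zoomed 165,280 against knob 220,298) and clear of the tape and the box. I'll push it along the slot slowly.

Emit:
send_rows --fingers '[0,0,0,0,0,0,0,0,0,0]' --dp '[[4,-4,4],[5,-8,4],[5,-11,4],[5,-14,4],[6,-17,4],[6,-20,4],[6,-23,4],[6,-26,4],[7,-29,4],[7,-32,4]]' --turn '[[0,0,0],[0,0,0],[0,0,0],[0,0,0],[0,0,0],[0,0,0],[0,0,0],[0,0,0],[0,0,0],[0,0,0]]'

```text
time_s: 8.78
position: [0.5166, -0.0093, 0.1503]
tcp_rot: [[-0.001, -0.995, -0.098], [-0.005, -0.098, 0.995], [-1.0, 0.002, -0.005]]
force: [0.6, 1.1, 1.1]
opening: 0.002
```

```bash
python3 lid.py s7.png; python3 - <<'E'
from h import *
c=dict(np.load('s7.npz'));cv2.imwrite('pics/s7z.png',cv2.resize(c['img'][160:320,280:440],None,fx=3.7,fy=3.7,interpolation=cv2.INTER_CUBIC))
E
```

```text
t 8.7833 pos [516.6  -9.3 150.3] chest [ -1.3  74.9 150.3] F [0.6 1.1 1.1] jaw [-0.098  0.995 -0.005] x [-0.001 -0.005 -1.   ] 0.0015204766046498159
0.1406715044875526
0.1403790141471138
0.14061131292382184
```

View pics/s7z.png

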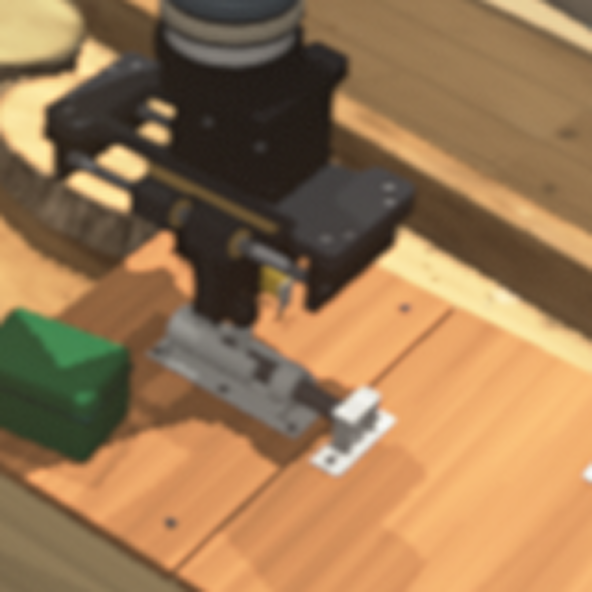

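The bolt has slid forward and its nose is reaching the keeper at zoomed (340,405). I'll continue.

Emit:
send_rows --fingers '[0,0,0,0,0]' --dp '[[0,-2,0],[0,-4,0],[0.5,-6,0],[0.5,-8,0],[1,-9,0]]' --turn '[[0,0,0],[0,0,0],[0,0,0],[0,0,0],[0,0,0]]'

```text
time_s: 9.25
position: [0.5175, -0.0192, 0.1502]
tcp_rot: [[-0.002, -0.995, -0.098], [-0.006, -0.098, 0.995], [-1.0, 0.002, -0.006]]
force: [0.2, 2.3, 2.8]
opening: 0.006
```

Emit:
send_rows --fingers '[0,0,0]' --dp '[[0,-1,0],[0,-2,0],[0.3,-2.5,0]]' --turn '[[0,0,0],[0,0,0],[0,0,0]]'

```text
time_s: 9.5
position: [0.5177, -0.0219, 0.1502]
tcp_rot: [[-0.002, -0.995, -0.098], [-0.006, -0.098, 0.995], [-1.0, 0.002, -0.006]]
force: [-1.3, 2.5, 2.0]
opening: 0.004
```

```bash
python3 lid.py s8.png
```

```text
t 9.5 pos [517.7 -21.9 150.2] chest [ -1.5  62.3 150.2] F [-1.3  2.5  2. ] jaw [-0.098  0.995 -0.006] x [-0.002 -0.006 -1.   ] 0.003956990576285176
0.14081169234713803
0.14054451028909898
0.1406489388261719
```

Emit:
send_rows --fingers '[0,0,0]' --dp '[[0,-0.7,0],[0,-1.4,0],[0.2,-2,0]]' --turn '[[0,0,0],[0,0,0],[0,0,0]]'

```text
time_s: 9.8
position: [0.5179, -0.0241, 0.1502]
tcp_rot: [[-0.002, -0.995, -0.098], [-0.007, -0.098, 0.995], [-1.0, 0.003, -0.006]]
force: [0.5, 0.9, 1.8]
opening: 0.008
```

Emit:
send_rows --fingers '[0,0,0]' --dp '[[0,-0.7,0],[0,-1.4,0],[0.2,-2,0]]' --turn '[[0,0,0],[0,0,0],[0,0,0]]'

```text
time_s: 10.05
position: [0.5181, -0.0262, 0.1501]
tcp_rot: [[-0.002, -0.995, -0.098], [-0.007, -0.098, 0.995], [-1.0, 0.003, -0.006]]
force: [0.1, 2.4, 1.5]
opening: -0.001
```

```bash
python3 lid.py s9.png; python3 - <<'E'
from h import *
c=dict(np.load('s9.npz'));cv2.imwrite('pics/s9z.png',cv2.resize(c['img'][180:300,300:420],None,fx=5,fy=5,interpolation=cv2.INTER_CUBIC))
E
```

```text
t 10.05 pos [518.1 -26.2 150.1] chest [ -1.6  58.  150.1] F [0.1 2.4 1.5] jaw [-0.098  0.995 -0.006] x [-0.002 -0.007 -1.   ] -0.0011668802279798526
0.14073501054582854
0.1408378735594985
0.14082386174578476
```

View pics/s9z.png

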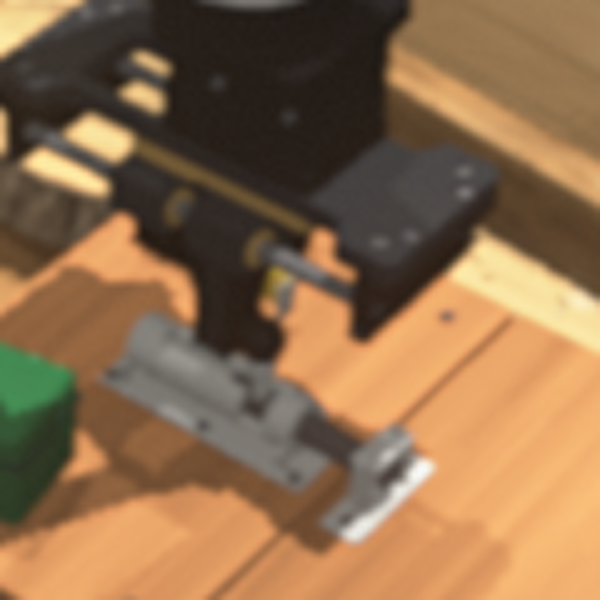

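The nose is entering the keeper at zoomed (370,455), and some slot is left beyond the stem. I'll keep going until I feel the stop.

Emit:
send_rows --fingers '[0,0,0,0]' --dp '[[0,-0.8,0],[0,-1.6,0],[0.2,-2.4,0],[0.3,-3,0]]' --turn '[[0,0,0],[0,0,0],[0,0,0],[0,0,0]]'

```text
time_s: 10.43
position: [0.5184, -0.0294, 0.1502]
tcp_rot: [[-0.002, -0.995, -0.098], [-0.007, -0.098, 0.995], [-1.0, 0.003, -0.006]]
force: [0.4, 1.8, 1.3]
opening: 0.006
```

Emit:
send_rows --fingers '[0,0,0]' --dp '[[0,-0.7,0],[0,-1.4,0],[0.2,-2,0]]' --turn '[[0,0,0],[0,0,0],[0,0,0]]'

```text
time_s: 10.68
position: [0.518, -0.0299, 0.1501]
tcp_rot: [[-0.003, -0.995, -0.097], [-0.004, -0.097, 0.995], [-1.0, 0.004, -0.003]]
force: [0.8, 7.2, 3.2]
opening: 0.004
```

Emit:
send_rows --fingers '[0,0,0]' --dp '[[0,-1,0],[0,-1.5,0],[0,-1.5,0]]' --turn '[[0,0,0],[0,0,0],[0,0,0]]'

```text
time_s: 10.93
position: [0.5173, -0.0298, 0.1501]
tcp_rot: [[-0.005, -0.995, -0.096], [-0.001, -0.096, 0.995], [-1.0, 0.005, -0.0]]
force: [-0.6, 6.9, 3.9]
opening: 0.006
```

```bash
python3 lid.py s10.png; python3 - <<'E'
from h import *
c=dict(np.load('s10.npz'));cv2.imwrite('pics/s10z.png',cv2.resize(c['img'][200:300,310:410],None,fx=6,fy=6,interpolation=cv2.INTER_CUBIC))
E
```

```text
t 10.9333 pos [517.3 -29.8 150.1] chest [ -2.7  54.5 150.1] F [-0.6  6.9  3.9] jaw [-0.096  0.995 -0.   ] x [-0.005 -0.001 -1.   ] 0.005910188854949422
0.14088327783802657
0.1406630443949276
0.14074374476925594
```

View pics/s10z.png

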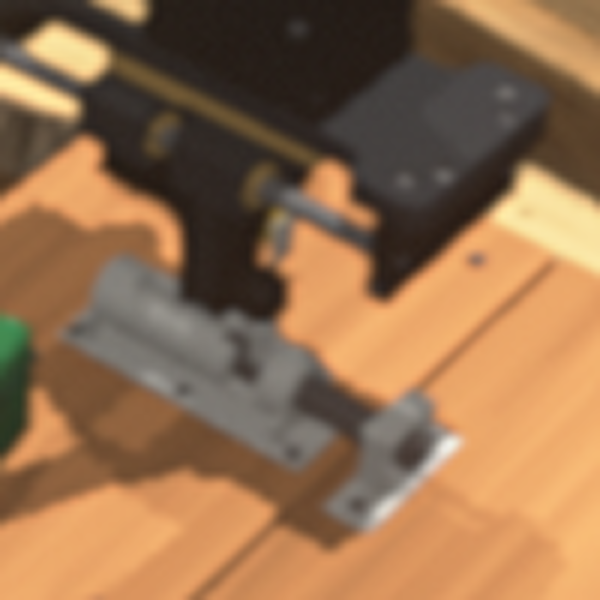

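```bash
cat >> h.py <<'E'
def ray(c,u,v,z):
    K=c['mtx'];d=np.array(c['orientation'])@np.array([(u-K[0,2])/K[0,0],-(v-K[1,2])/K[1,1],-1]);o=c['origin'];return o+d*(z-o[2])/d[2]
E
python3 - <<'E'
from h import *
c=dict(np.load('s10.npz'));s0=dict(np.load('scene0.npz'))
print(loc(ray(c,354.7,248.7,.1915)),loc(ray(s0,220+323/2.7,190+137/2.7,.1915)))
c=cap('top','t10.png')
cv2.imwrite('pics/t10z.png',cv2.resize(c['img'][180:330,290:510],None,fx=3.6,fy=3.6,interpolation=cv2.INTER_CUBIC))
# slot/keeper/barrel ends in scene view
s=dict(np.load('s10.npz'))
for nm,(u,v),z in [('barrel R end top',(290,355),.168),('barrel L end top',(120,265),.168),('keeper top',(405,410),.169)]:
    print(nm,loc(ray(s,310+u/6,200+v/6,z)))
E
```

```text
[ -2.4  33.6 191.5] [ -2.7  71.2 191.5]
barrel R end top [ -1.1  23.7 168. ]
barrel L end top [ -2.3  95.7 168. ]
keeper top [  1.1 -21.4 169. ]
```

View pics/t10z.png

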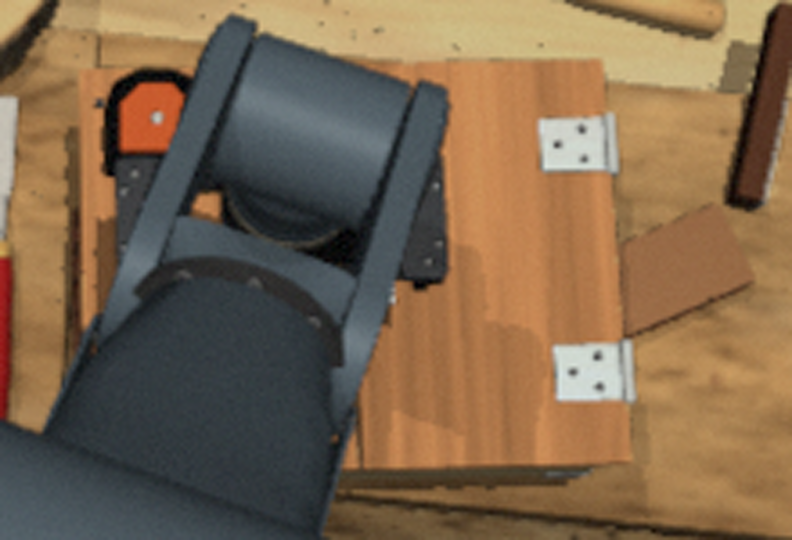

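The bolt met a firm 7 N stop. The ball is at chest y≈34 by ray (expected 37) and the nose shows through the keeper. Next I back off, lift over the knob and come down on its back (+x) side.

Emit:
send_rows --fingers '[0,0,0,0,0,0,0,0,0,0]' --dp '[[-1,8,0],[-1,8,15],[-1,8,45],[-1,8,50],[15,0,50],[37,-16,50],[37,-16,50],[37,-16,35],[37,-16,10],[37,-16,-6]]' --turn '[[0,0,0],[0,0,0],[0,0,0],[0,0,0],[0,0,0],[0,0,0],[0,0,0],[0,0,0],[0,0,0],[0,0,0]]'

```text
time_s: 11.87
position: [0.5531, -0.046, 0.1424]
tcp_rot: [[-0.007, -0.995, -0.097], [-0.001, -0.097, 0.995], [-1.0, 0.007, -0.001]]
force: [-0.6, 0.3, -1.0]
opening: 0.007
```

```bash
python3 lid.py s11.png; python3 - <<'E'
from h import *
c=dict(np.load('s11.npz'));cv2.imwrite('pics/s11z.png',cv2.resize(c['img'][200:300,310:410],None,fx=6,fy=6,interpolation=cv2.INTER_CUBIC))
E
```

```text
t 11.8667 pos [553.1 -46.  142.4] chest [ 31.3  34.8 142.4] F [-0.6  0.3 -1. ] jaw [-0.097  0.995 -0.001] x [-0.007 -0.001 -1.   ] 0.0065358472470401704
0.14070566632917003
0.14072164674695037
0.14062180408780095
```

View pics/s11z.png

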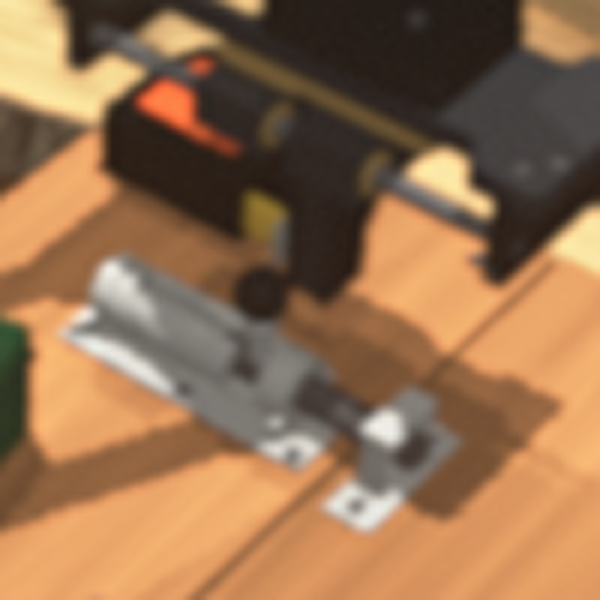

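The knob stands at zoomed (262,290) with the finger right behind it at (320,270). Now the sideways push.

Emit:
send_rows --fingers '[0,0,0,0,0,0,0,0,0,0]' --dp '[[-4,-0.4,0],[-8,-0.8,0],[-11,-1,0],[-13,-1.3,0],[-15,-1.5,0],[-17,-1.7,0],[-19,-1.9,0],[-21,-2,0],[-23,-2.3,0],[-25,-2.5,0]]' --turn '[[0,0,0],[0,0,0],[0,0,0],[0,0,0],[0,0,0],[0,0,0],[0,0,0],[0,0,0],[0,0,0],[0,0,0]]'

```text
time_s: 12.75
position: [0.5265, -0.0479, 0.1398]
tcp_rot: [[-0.011, -0.995, -0.096], [0.0, -0.096, 0.995], [-1.0, 0.011, 0.001]]
force: [1.8, 0.4, 0.1]
opening: 0.002
```

```bash
python3 lid.py s12.png; python3 - <<'E'
from h import *
c=dict(np.load('s12.npz'));cv2.imwrite('pics/s12z.png',cv2.resize(c['img'][200:300,310:410],None,fx=6,fy=6,interpolation=cv2.INTER_CUBIC))
E
```

```text
t 12.75 pos [526.5 -47.9 139.8] chest [  4.7  35.5 139.8] F [1.8 0.4 0.1] jaw [-0.096  0.995  0.001] x [-0.011  0.    -1.   ] 0.0023484752184425558
0.14065329281357103
0.1405165424868282
0.1407313463145864
```

View pics/s12z.png

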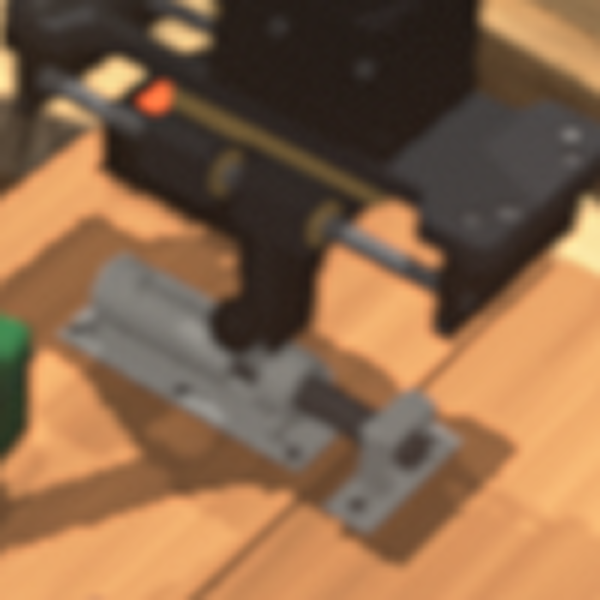

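The knob is tilting forward, now at zoomed (238,322). The tip is close to the barrel top, so I'll raise it 1.5 mm and continue.

Emit:
send_rows --fingers '[0,0,0,0,0,0,0]' --dp '[[-1,0,1.5],[-3,-0.3,1.5],[-5,-0.5,1.5],[-7,-0.7,1.5],[-9,-0.9,1.5],[-11,-1.1,1.5],[-13,-1.3,1.5]]' --turn '[[0,0,0],[0,0,0],[0,0,0],[0,0,0],[0,0,0],[0,0,0],[0,0,0]]'

```text
time_s: 13.38
position: [0.5123, -0.0492, 0.141]
tcp_rot: [[-0.013, -0.995, -0.096], [0.0, -0.096, 0.995], [-1.0, 0.012, 0.002]]
force: [1.3, 0.4, 0.7]
opening: 0.004
```

```bash
python3 lid.py s13.png; python3 - <<'E'
from h import *
c=dict(np.load('s13.npz'));cv2.imwrite('pics/s13z.png',cv2.resize(c['img'][200:300,310:410],None,fx=6,fy=6,interpolation=cv2.INTER_CUBIC))
E
```

```text
t 13.3833 pos [512.3 -49.2 141. ] chest [ -9.7  35.7 141. ] F [1.3 0.4 0.7] jaw [-0.096  0.995  0.002] x [-0.013  0.    -1.   ] 0.004289976425669088
0.14047419588306675
0.14072873947900333
0.1407911051363076
```

View pics/s13z.png

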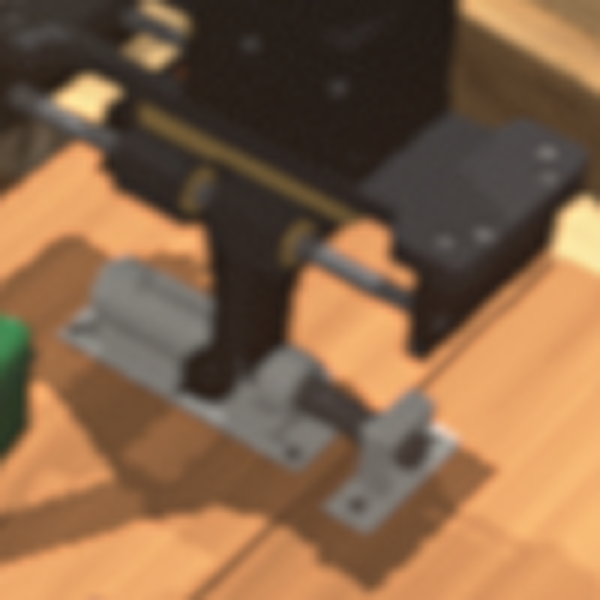

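The knob is well over at zoomed (210,370), roughly 0.95 rad. I'll continue gently to the stop.

Emit:
send_rows --fingers '[0,0,0,0]' --dp '[[-1.5,-0.1,0],[-3,-0.3,0],[-4,-0.4,0],[-5,-0.5,0]]' --turn '[[0,0,0],[0,0,0],[0,0,0],[0,0,0]]'

```text
time_s: 13.77
position: [0.508, -0.0495, 0.141]
tcp_rot: [[-0.01, -0.995, -0.096], [0.001, -0.096, 0.995], [-1.0, 0.01, 0.002]]
force: [4.8, 1.6, -2.8]
opening: 0.004
```

Emit:
send_rows --fingers '[0,0,0]' --dp '[[-0.8,-0.1,0],[-1.6,-0.2,0],[-2.2,-0.2,0]]' --turn '[[0,0,0],[0,0,0],[0,0,0]]'

```text
time_s: 14.02
position: [0.508, -0.0496, 0.1411]
tcp_rot: [[-0.006, -0.995, -0.095], [0.001, -0.095, 0.995], [-1.0, 0.005, 0.002]]
force: [7.4, 3.0, -5.0]
opening: 0.007
```

```bash
python3 lid.py s14.png; python3 - <<'E'
from h import *
c=dict(np.load('s14.npz'));cv2.imwrite('pics/s14z.png',cv2.resize(c['img'][200:300,310:410],None,fx=6,fy=6,interpolation=cv2.INTER_CUBIC))
E
```

```text
t 14.0167 pos [508.  -49.6 141.1] chest [-14.   35.7 141.1] F [ 7.4  3.  -5. ] jaw [-0.095  0.995  0.002] x [-0.006  0.001 -1.   ] 0.006579803605081361
0.14074639788073173
0.14063013675131342
0.14078491969253604
```

View pics/s14z.png

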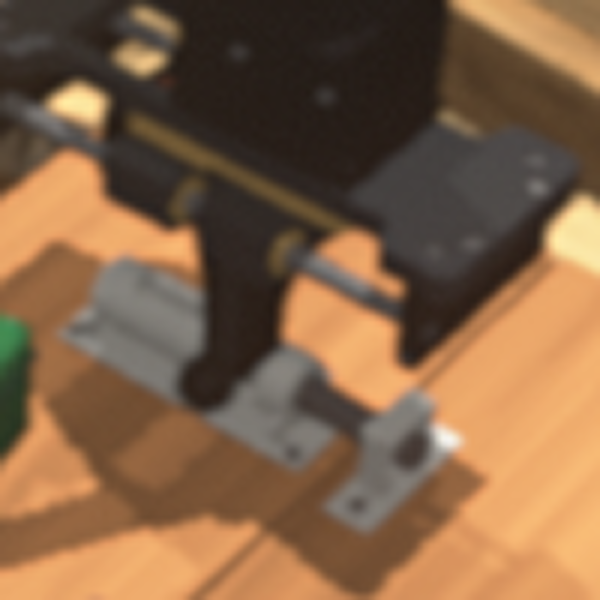

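The force rose to about 7 N sideways with no more motion, so the sideways push has done what it can. I'll back off and measure the knob.

Emit:
send_rows --fingers '[0,0,0,0,0,0,0,0]' --dp '[[4,0,2],[8,0,10],[10,0,30],[30,0,60],[60,0,90],[90,0,100],[120,10,100],[130,10,100]]' --turn '[[0,0,0],[0,0,0],[0,0,0],[0,0,0],[0,0,0],[0,0,0],[0,0,0],[0,0,0]]'

```text
time_s: 14.73
position: [0.6418, -0.0391, 0.2434]
tcp_rot: [[-0.001, -0.995, -0.096], [0.0, -0.096, 0.995], [-1.0, 0.001, 0.0]]
force: [1.1, -0.0, 0.3]
opening: 0.006
```

```bash
python3 lid.py s15.png; python3 - <<'E'
from h import *
c=dict(np.load('s15.npz'));cv2.imwrite('pics/s15z.png',cv2.resize(c['img'][200:300,310:410],None,fx=6,fy=6,interpolation=cv2.INTER_CUBIC))
q=(c['img'].max(2)<75).astype('u1');q[:250]=0;q[276:]=0;q[:,:332]=0;q[:,356:]=0
n,l,stt,cen=cv2.connectedComponentsWithStats(q);print(stt[1:],cen[1:])
E
```

```text
t 14.7333 pos [641.8 -39.1 243.4] chest [120.2  32.9 243.4] F [ 1.1 -0.   0.3] jaw [-0.096  0.995  0.   ] x [-0.001  0.    -1.   ] 0.00592588782147628
0.14078948572233135
0.14051175967968121
0.14074684315599384
[[340 260   9   8  52]] [[343.76923077 263.59615385]]
```

View pics/s15z.png

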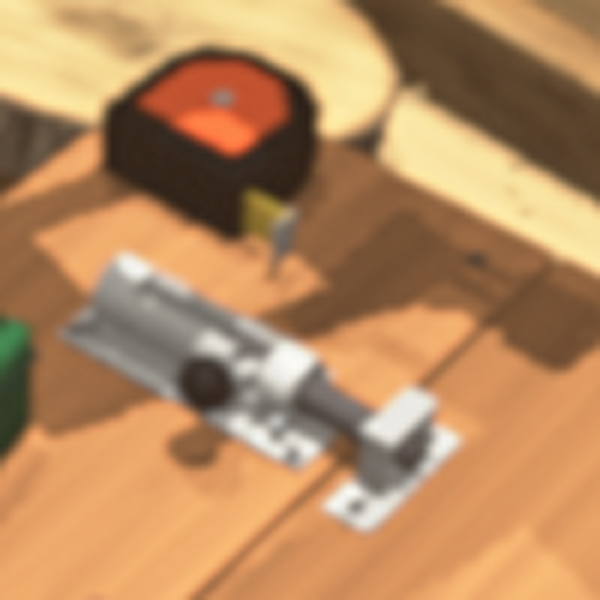

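The knob lies over the front side at zoomed (205,382). I'll intersect its ray with the knob's arc to get the angle.

```bash
python3 - <<'E'
from h import *
c=dict(np.load('s15.npz'))
for th in np.arange(.7,1.35,.1):
    z=.1555+.036*np.cos(th); r=loc(ray(c,343.8,263.6,z));print(round(th,2),r,'arc x',round(-36*np.sin(th)-2*0,1))
P=pts(c);m=np.zeros((480,640),bool);m[260:268,340:349]=1;m&=c['img'].max(2)<75
q=P[m];print([loc(p) for p in [np.median(q,0),q[q[:,2].argmax()]]],loc(q.mean(0)))
E
```

```text
0.7 [-43.2  29.3 183. ] arc x -23.2
0.8 [-41.   30.7 180.6] arc x -25.8
0.9 [-38.7  32.4 177.9] arc x -28.2
1.0 [-36.2  34.1 175. ] arc x -30.3
1.1 [-33.5  36.  171.8] arc x -32.1
1.2 [-30.7  38.  168.5] arc x -33.6
1.3 [-27.8  40.  165.1] arc x -34.7
[array([-38.1,  31.9, 177.2]), array([-34.9,  35.1, 183.1])] [-38.2  32.8 177.2]
```

The ray meets the arc at about 1.1 rad, which is marginal. I'll press down on the ball's upper back edge with the fingertip.

Emit:
send_rows --fingers '[0,0,0,0,0,0,0,0,0,0]' --dp '[[-35,-4,0],[-70,-9,0],[-105,-13,0],[-125,-16,0],[-136,-17.5,0],[-136,-17.5,-15],[-136,-17.5,-40],[-136,-17.5,-60],[-136,-17.5,-72],[-136,-17.5,-76]]' --turn '[[0,0,0],[0,0,0],[0,0,0],[0,0,0],[0,0,0],[0,0,0],[0,0,0],[0,0,0],[0,0,0],[0,0,0]]'

```text
time_s: 15.62
position: [0.5037, -0.0568, 0.1644]
tcp_rot: [[-0.007, -0.995, -0.096], [0.001, -0.096, 0.995], [-1.0, 0.007, 0.002]]
force: [0.2, 0.1, 0.2]
opening: 0.004
```

```bash
python3 lid.py s16.png
```

```text
t 15.6167 pos [503.7 -56.8 164.4] chest [-18.9  29.  164.4] F [0.2 0.1 0.2] jaw [-0.096  0.995  0.002] x [-0.007  0.001 -1.   ] 0.004255941916886918
0.14065048996431873
0.14067641479746124
0.14072410909815208
```

Emit:
send_rows --fingers '[0,0,0,0,0,0,0,0,0]' --dp '[[3,0,0],[3,0,-4],[3,0,-8],[3,0,-12],[3,0,-15],[3,0,-17],[3,0,-19],[3,0,-21],[3,0,-22.5]]' --turn '[[0,0,0],[0,0,0],[0,0,0],[0,0,0],[0,0,0],[0,0,0],[0,0,0],[0,0,0],[0,0,0]]'

```text
time_s: 16.42
position: [0.5074, -0.0569, 0.1421]
tcp_rot: [[-0.006, -0.995, -0.096], [0.001, -0.096, 0.995], [-1.0, 0.006, 0.001]]
force: [1.3, -0.0, 0.7]
opening: 0.006
```

```bash
python3 lid.py s17.png; python3 - <<'E'
from h import *
c=dict(np.load('s17.npz'));cv2.imwrite('pics/s17z.png',cv2.resize(c['img'][200:300,310:410],None,fx=6,fy=6,interpolation=cv2.INTER_CUBIC))
E
```

```text
t 16.4167 pos [507.4 -56.9 142.1] chest [-15.3  28.4 142.1] F [ 1.3 -0.   0.7] jaw [-0.096  0.995  0.001] x [-0.006  0.001 -1.   ] 0.00647031415084382
0.14053688875492232
0.14076119857632263
0.14060847206073834
```

View pics/s17z.png

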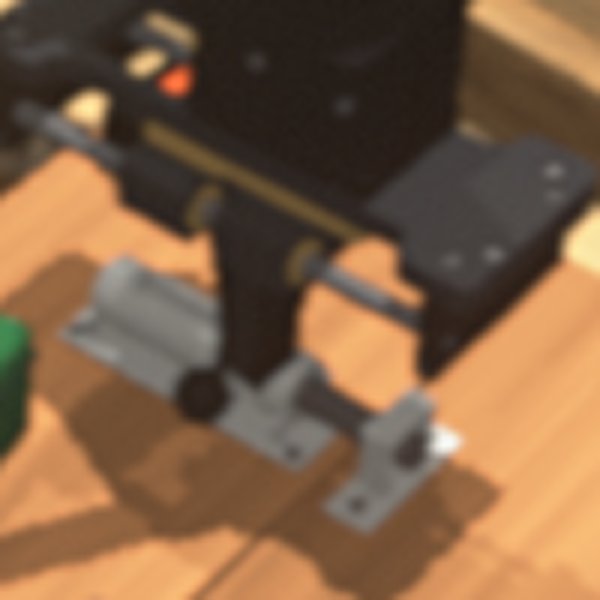

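The ball went down a bit further, from zoomed (205,382) to (200,393). I'll finish with a gentle sideways push at this height.

Emit:
send_rows --fingers '[0,0,0,0]' --dp '[[-1.2,0,0],[-2.4,-0.2,-0.3],[-3.6,-0.3,-0.6],[-4.5,-0.4,-0.6]]' --turn '[[0,0,0],[0,0,0],[0,0,0],[0,0,0]]'

```text
time_s: 16.8
position: [0.5028, -0.0574, 0.1414]
tcp_rot: [[-0.006, -0.995, -0.096], [0.001, -0.096, 0.995], [-1.0, 0.006, 0.001]]
force: [2.4, 0.6, 0.5]
opening: 0.007
```

```bash
python3 lid.py s18.png
```

```text
t 16.8 pos [502.8 -57.4 141.4] chest [-19.8  28.5 141.4] F [2.4 0.6 0.5] jaw [-0.096  0.995  0.001] x [-0.006  0.001 -1.   ] 0.007459581936940628
0.14067325608386883
0.14042476457326425
0.14075440111963872
```

Emit:
send_rows --fingers '[0,0,0]' --dp '[[-0.8,-0.1,0],[-1.6,-0.2,0],[-2,-0.2,0]]' --turn '[[0,0,0],[0,0,0],[0,0,0]]'

```text
time_s: 17.1
position: [0.5018, -0.0579, 0.1418]
tcp_rot: [[-0.003, -0.995, -0.096], [0.0, -0.096, 0.995], [-1.0, 0.003, 0.001]]
force: [2.8, -0.4, 0.9]
opening: 0.009
```

Emit:
send_rows --fingers '[0,0,0,0,0,0,0,0]' --dp '[[4,0,2],[8,0,10],[10,0,30],[30,0,60],[60,0,90],[90,0,100],[120,10,100],[130,10,100]]' --turn '[[0,0,0],[0,0,0],[0,0,0],[0,0,0],[0,0,0],[0,0,0],[0,0,0],[0,0,0]]'

```text
time_s: 17.77
position: [0.636, -0.047, 0.2438]
tcp_rot: [[0.002, -0.995, -0.097], [0.0, -0.097, 0.995], [-1.0, -0.002, -0.0]]
force: [0.7, 0.2, -0.1]
opening: 0.003
```

```bash
python3 lid.py s19.png; python3 - <<'E'
from h import *
c=dict(np.load('s19.npz'));cv2.imwrite('pics/s19z.png',cv2.resize(c['img'][200:300,310:410],None,fx=6,fy=6,interpolation=cv2.INTER_CUBIC))
q=(c['img'].max(2)<75).astype('u1');q[:250]=0;q[280:]=0;q[:,:332]=0;q[:,356:]=0
n,l,stt,cen=cv2.connectedComponentsWithStats(q);print(stt[1:],cen[1:])
u,v=cen[1+stt[1:,4].argmax()]
for th in np.arange(.9,1.45,.1):
    z=.1555+.036*np.cos(th); r=loc(ray(c,u,v,z));print(round(th,2),r,'arc x',round(-36*np.sin(th),1))
E
```

```text
t 17.7667 pos [636.  -47.  243.8] chest [113.7  25.6 243.8] F [ 0.7  0.2 -0.1] jaw [-0.097  0.995 -0.   ] x [ 0.002  0.    -1.   ] 0.0026988400063832473
0.1405030342104333
0.1406457217100443
0.14084700190201882
[[339 263   9   8  49]] [[342.95918367 266.63265306]]
0.9 [-46.6  28.4 177.9] arc x -28.2
1.0 [-44.1  30.2 175. ] arc x -30.3
1.1 [-41.4  32.  171.8] arc x -32.1
1.2 [-38.7  34.  168.5] arc x -33.6
1.3 [-35.8  36.  165.1] arc x -34.7
1.4 [-32.8  38.1 161.6] arc x -35.5
```

View pics/s19z.png

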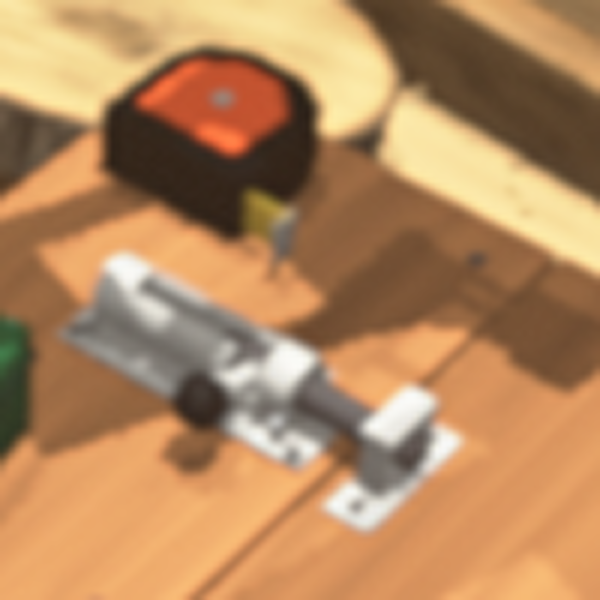

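The ray now meets the arc at 1.3 rad and y≈36 mm, so the knob is fully down and the bolt home. I'll check the bystanders against the first pictures.

```bash
python3 - <<'E'
from h import *
a=dict(np.load('scene0.npz'))['img'];b=dict(np.load('s19.npz'))['img']
t0=dict(np.load('top0.npz'))['img'];t1=cap('top','t20.png')['img']
def cen(i,lo,hi,R):
    h=cv2.cvtColor(i,cv2.COLOR_BGR2HSV);m=cv2.inRange(h,lo,hi);k=np.zeros_like(m);k[R[0]:R[1],R[2]:R[3]]=1
    v,u=np.where((m>0)&(k>0));return len(u),u.mean().round(1),v.mean().round(1)
for n,lo,hi,R in[('green',(45,80,20),(85,255,255),(235,295,260,325)),('tape orange',(0,180,120),(14,255,255),(200,240,325,370)),('chisel red scene',(0,150,60),(6,255,255),(270,300,245,275))]:
    print(n,cen(a,lo,hi,R),cen(b,lo,hi,R))
for n,R in dict(sander=(345,395,430,500)).items():
    print(n,'absdiff',cv2.absdiff(a,b)[R[0]:R[1],R[2]:R[3]].mean())
print('chisel top',cen(t0,(0,150,60),(6,255,255),(200,310,275,305)),cen(t1,(0,150,60),(6,255,255),(200,310,275,305)))
E
```

```text
green (778, np.float64(293.2), np.float64(258.7)) (924, np.float64(293.5), np.float64(261.8))
tape orange (250, np.float64(346.1), np.float64(216.8)) (248, np.float64(346.0), np.float64(216.8))
chisel red scene (74, np.float64(258.4), np.float64(281.8)) (75, np.float64(258.4), np.float64(281.8))
sander absdiff 1.0711428571428572
chisel top (407, np.float64(287.4), np.float64(275.1)) (199, np.float64(288.3), np.float64(263.4))
```

```bash
python3 - <<'E'
from h import *
for f in('scene0','s19'):
    i=dict(np.load(f+'.npz'))['img'].astype(int);m=(i[...,1]>i[...,2]*1.3)&(i[...,1]>i[...,0]*1.2);m[:235]=0;m[295:]=0;m[:,:260]=0;m[:,325:]=0
    v,u=np.where(m);print(len(u),u.min(),u.max(),v.min(),v.max(),u.mean(),v.mean())
st();bot.hand_in()
E
```

```text
665 273 313 244 271 293.42105263157896 257.0676691729323
645 274 313 245 282 294.3922480620155 257.5875968992248
t 17.8667 pos [633.  -47.6 241.8] chest [110.6  25.3 241.8] F [-0.3 -0.2  0.4] jaw [-0.097  0.995  0.   ] x [-0.004 -0.    -1.   ] 0.010795722838490666
the job is handed in; nothing more can be done
```

I shut the lid, pushed the bolt home into the keeper and turned the knob down into the notch, using pushes with the closed fingers only. I handed the job in at 17.9 s; hand-in gives no verdict, so the results below are from my own measurements.

**Last checks**
- **Lid:** the free edge, the hinge side and the deck all read 140.5–140.9 mm, so it is shut.
- **Bolt:** it met a firm stop at about 7 N. In the last picture its nose is through the keeper and the ball is at chest y ≈ 36 mm, against 37 mm expected.
- **Knob:** the camera ray meets its arc at about 1.3 rad, or about 1.25 if I allow for a small sideways bias in the measurement. The highest force I read while pushing the knob was about 9 N.
- **Other objects:** the tape measure, sanding block and chisel handle look unchanged in the scene view. The green box's outline is within a pixel, apart from its lower edge, which I put down to changed shading.
- **Robot:** the arm was clear of everything at hand-in.

**What disagreed**
- **Fingertip height:** the visible fingertips end about 30 mm above the reported TCP. My first push therefore left the lid about 0.19 rad open. Contact with the shut lid confirmed the 30 mm, and I allowed for it in every later move.
- **Knob turn:** the first sideways push stalled at about 1.1 rad. A second push, down on the ball's upper edge and then sideways, brought it fully down.
- **Chisel:** in the top view only about half as many red pixels of the handle showed as at the start. I assumed the arm was hiding it and relied on the scene view.

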